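# Set and clamp the shutter of a bench fume intake

### The job

Set the air shutter of the round fume intake: gently push its upright-handled lever around the scale until the pointer is in line with the index rider on the flange's edge, and leave it there. Then push the small clamp lever at the drum's side over, away from the scale, fully to its stop, and do not turn the ring any more once it is clamped. Only push, with the fingers: nothing is to be picked up, and the loose things standing about, one of them on the flange, stay where they are.

Things in the scene. Friction and masses are not known exactly. Their poses are not given: they have to be found in the camera images.
- intake: fixed round fume intake: grey drum with a white flange on top, 228 mm diameter, top face 70 mm above the bench, duct stub on one side. Origin on the drum's axis at bench height; z up; -x points to the middle of the scale (black flange marks 9 degrees apart), +x along the duct stub. Place and yaw differ from run to run.
- ring: flat aluminium ring, 160 mm diameter, on the flange, turning about the drum's axis within 0.8 rad either side of mid-scale. Carries vanes and a dark radial lever whose outer end is the pointer. Origin on the axis at the flange top; -x points along the lever. Starts clockwise (from above) of the index. Friction holds it where left; 2 to 4 N at the handle turns it.
- lever_handle (a point): centre line of the lever's upright black handle, 16 mm diameter, 88 mm from the ring's axis; this point is 40 mm above the flange (110 mm above the bench). The black part reaches from 20 to 60 mm above the flange on a 10 mm stem; the flat arm below it, 18 mm wide, tops out 14 mm above the flange.
- pointer_tip (a point): on the line of the pointer, at 105 mm from the ring's axis, 10 mm above the flange; the pointer's visible end stops 1 mm short of it
- index_nose (a point): index: a small dark steel rider, 16 mm wide, clamped on the flange's outer edge, its nose pointing at the ring's axis. This point is on the nose's line, 105 mm from the axis, 10 mm above the flange, 2 mm inwards of the visible nose; pointer_tip coincides with it when in line. Rider's top 12 mm, its screw 17 mm above the flange. Fixed, but elsewhere on the scale each run.
- clamp (a joint): angle of the clamp lever about its upright pivot: 0 = open, pointing straight out from the drum; grows anticlockwise seen from above (away from the scale) to 1.3 rad = at its stop, clamped, lying alongside the drum. Starts at 0 to 0.25. Friction holds it where left; 1 to 3 N at its handle moves it. It does not really brake the ring.
- clamp_pivot (a point): on the clamp lever's pivot axis, 35 mm above the flange (105 mm above the bench), on a lug 120 mm from the ring's axis, 100 degrees anticlockwise (from above) from mid-scale; the steel boss there is 24 mm in diameter and ends 14 mm above the flange
- clamp_handle (a point): centre line of the clamp lever's small upright handle, 12 mm diameter, 46 mm from the pivot axis; this point is 35 mm above the flange. The dark round part reaches from 18 to 52 mm above the flange; the flat steel arm below it, 12 mm wide, tops out 14 mm above the flange.
- capacitor_a: bystander: a white can capacitor standing upright, 36 mm diameter, 52 mm high plus two short studs; origin at the centre of its underside; loose, to be left alone
- capacitor_b: bystander: a second white can capacitor like the first, standing upright; origin at the centre of its underside; loose, to be left alone
- nozzle: bystander: a copper nozzle, 22 mm diameter, 42 mm high, standing on the housing's flange on the side away from the scale; origin at the centre of its underside; loose, to be left alone
- screwdriver: bystander: a black-handled screwdriver lying down, 190 mm long; origin at bench height under its middle, x towards its blade; loose, to be left alone
- spool: bystander: a grey flanged spool standing upright, 54 mm diameter, 46 mm high; origin at the centre of its underside; loose, to be left alone
- flux_jar: bystander: an amber glass jar with a steel cap, 52 mm diameter, 55 mm high; origin at the centre of its underside; loose, to be left alone
- meter: bystander: a black hand-held meter lying face up, 160 x 80 x 34 mm; origin at the centre of its underside; loose, to be left alone

How it is judged:
By the outcome, as a careful person would: the job done as asked, in the order asked, and still so for the second after the job is handed in, with the robot touching nothing.
It also fails if it takes over 51 s, if anything falls off the work surface, if the arm or the gripper's body presses on something with over 40 N, if the wrist force passes 120 N, or if a joint passes its speed limit or range.

### The arm

A 6-joint arm with a two-finger parallel gripper is mounted at the origin on the work surface. World frame = base frame: x ahead of the robot, y to its left, z up, the work surface at z = 0. Lengths are in mm, angles in rad, forces in N, time in s.
With the tool pointing down it reaches from about 400 to 825 mm from the base axis. Payload 7 kg.
Tool frame: the origin (TCP) lies at the very end of the fingers, on their centre line; the grasp point (between the pads) lies 19 mm behind it; z points along the fingers, y is the direction in which the jaws open and shut (so a half turn about z gives the same grasp; the last joint's range is limited). The gripper opens to 88 mm and grips with 3 to 60 N. Pads are 19 mm wide; open, the fingers measure 130 mm over their backs; the gripper's body (78 mm by 193 mm) begins 47 mm behind the grasp point.
Start: joints at [-0.894, 0.359, 0.012, 0, -1.224, -0.288], TCP at [255.85, -624.609, 226.561] pointing down, gripper open.
Joint ranges: [-3.07, 3.07], [-1.43, 2.12], [-1.02, 1.25], [-3.03, 1.67], [-3.05, -0], [-3.03, 3.03]. Speed limits (rad/s): [2.39, 2.39, 3.01, 3.14, 3.14, 3.14].

### API

Orientations are given as a unit quaternion [x, y, z, w].
In Python, from plant import bot gives the robot as it stands. Calls block until the motion is done:
- bot.move_ptp(position, orientation): joint-space move of the TCP to a pose.
- bot.line_to(position, velocity=150, ori=None): straight line of the TCP; ori=None keeps the orientation; velocity is the mean speed in mm/s.
- bot.move_joints(angles): joint-space move.
- bot.move_gripper(opening, force=None): finger opening in mm; force is the grip in N (None keeps the last); returns when the fingers have stopped.
- bot.pause(seconds).
- bot.solve_ik(position, orientation): joint angles nearest the present ones, or None.
- bot.read_state(): the state.
- bot.camera(name): name is "scene" or "top"; returns the picture (420x560x3 uint8, red, green, blue); there is no depth.
- bot.get_calibration(name): a dict with "fx", "fy", "cx", "cy" (pixels), "view" (4x4, takes a point from world to camera coordinates). Camera axes: x right, y up, looking along -z (the intrinsics and any distortion apply to the point x, -y, -z); pixel columns grow to the right and rows downward; lengths in mm; the calibration is good to about 2 mm. A picture is of the moment at which its call begins. get_calibration takes no time and is no camera call.
A pose or a line that the arm cannot do raises bot.Unreachable and nothing moves.
- bot.close_job(): hands the job in, once; it reports no verdict.
The state is a dict: "t": time; "joint_pos": joint angles; "qvel": joint speeds; "tau": joint torques, N m; "tcp_pos": TCP position; "eef_rot": TCP orientation; "contact_force": force on the tool from outside, world axes, zero at the start; "moment": the same for the moment, N m; "width": finger opening in mm.
Only numpy, scipy, OpenCV 4.12 (cv2) and the standard library are available. Lean on these libraries where they do the work, as an engineer would, in place of code of your own. Each camera call takes 0.05 s, during which the arm holds its last target.

## Working session

There is one attempt and no reset: what is moved stays moved. The work goes in short steps, each a Python script; the robot and the scene stay as the last script left them, time stands still between calls to the robot, and variables do not carry over. Pictures are saved under pics/ and viewed, and the job is handed in when it is done.

```bash
mkdir -p pics
python3 - <<'E'
from plant import bot
import cv2
for n in("scene","top"):
    im=bot.camera(n); cv2.imwrite(f"pics/{n}0.png",im[:,:,::-1]); c=bot.get_calibration(n); print(n,c)
s=bot.read_state(); print(s)
E
```

```text
scene {'fx': 431.9787974818735, 'fy': 431.9787974818735, 'cx': 283.8569264102164, 'cy': 206.6609681678803, 'view': array([[-8.90770333e-01,  4.54207201e-01,  1.49676754e-02,
         5.01626942e+02],
       [-3.42769150e-01, -6.93119212e-01,  6.34109665e-01,
         7.79415736e+01],
       [ 2.98391560e-01,  5.59715620e-01,  7.73098248e-01,
        -1.17777408e+03],
       [ 0.00000000e+00,  0.00000000e+00,  0.00000000e+00,
         1.00000000e+00]])}
top {'fx': 474.1794787742599, 'fy': 474.1794787742599, 'cx': 278.99800607140793, 'cy': 211.6788825603537, 'view': array([[-2.82754769e-03, -9.99958649e-01,  8.64323588e-03,
        -5.87932753e+01],
       [ 9.95755892e-01, -2.02035347e-03,  9.20115289e-02,
        -5.21698722e+02],
       [-9.19902617e-02,  8.86672004e-03,  9.95720429e-01,
        -1.23928036e+03],
       [ 0.00000000e+00,  0.00000000e+00,  0.00000000e+00,
         1.00000000e+00]])}
{'t': 0.1, 'joint_pos': array([-8.93893733e-01,  3.59320505e-01,  1.11661186e-02, -3.34592327e-04,
       -1.22410689e+00, -2.88103285e-01]), 'qvel': array([ 0.0006158 , -0.00243602,  0.00144115,  0.00370584,  0.00075969,
        0.00028602]), 'tau': array([-1.40124444e-03, -5.84166241e+01,  2.93752670e+01,  7.01557562e+00,
        1.02293523e-02, -7.50384561e-05]), 'tcp_pos': array([ 255.69729047, -624.22226463,  225.71510219]), 'eef_rot': array([-1.93121591e-01,  9.81174546e-01,  7.21840516e-04, -2.00524180e-04]), 'contact_force': array([-0.33396003, -0.7398531 , -1.09822999]), 'moment': array([-0.05377846,  0.03632441, -0.02880382]), 'width': 87.35527643866837}
```

View pics/scene0.png

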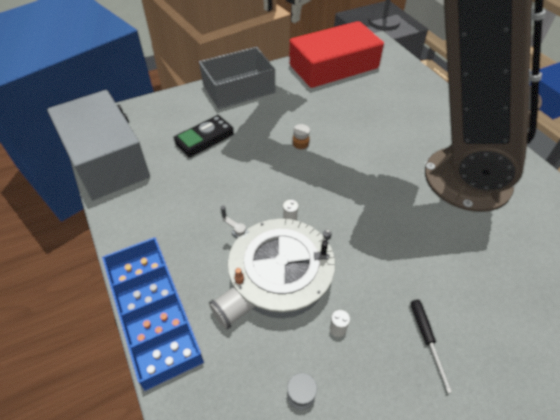

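View pics/top0.png

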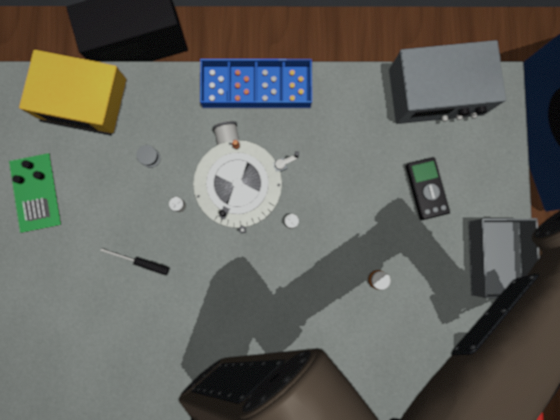

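Scene view: the intake is at about (282,263), with the lever at (325,245) and the clamp at (230,222). Top view: the intake is at about (238,183), the lever handle at (222,213), the rider near (242,230), the clamp at (287,160) and a capacitor at (291,220). I'll zoom in on both.

Run:
```python
import cv2
a=cv2.imread("pics/top0.png")[110:245,180:315]
cv2.imwrite("pics/topz.png",cv2.resize(a,(594,594),interpolation=cv2.INTER_CUBIC))
a=cv2.imread("pics/scene0.png")[190:330,200:350]
cv2.imwrite("pics/scenez.png",cv2.resize(a,(640,597),interpolation=cv2.INTER_CUBIC))
```

```text
(no output)
```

View pics/topz.png

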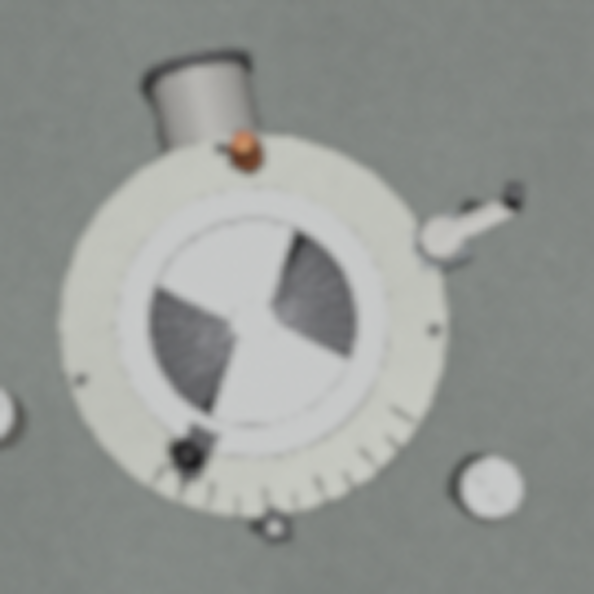

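View pics/scenez.png

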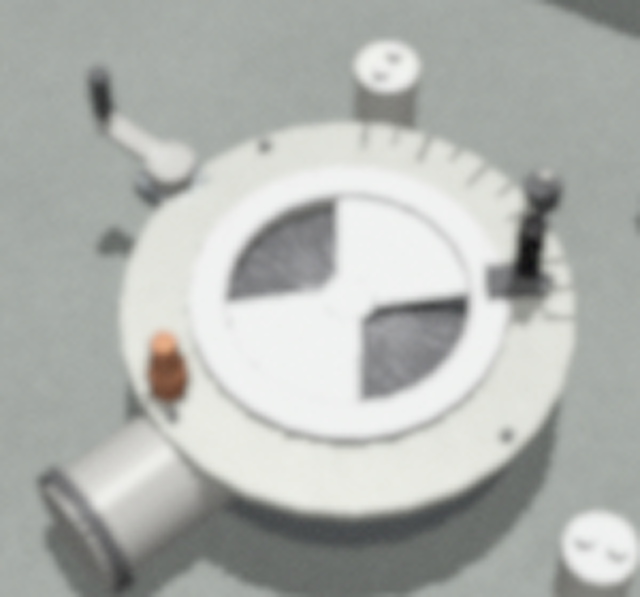

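```bash
cat > H.py <<'E'
import numpy as np, cv2
from scipy.optimize import least_squares
from scipy.ndimage import map_coordinates, gaussian_filter
def proj(c,P):
    P=np.atleast_2d(P).astype(float); V=c["view"]; q=P@V[:3,:3].T+V[:3,3]
    d=-q[:,2]; return np.c_[c["fx"]*q[:,0]/d+c["cx"], -c["fy"]*q[:,1]/d+c["cy"]]
def back(c,uv,z):
    V=c["view"];R=V[:3,:3];o=-R.T@V[:3,3]
    d=R.T@np.array([(uv[0]-c["cx"])/c["fx"],-(uv[1]-c["cy"])/c["fy"],-1]); return o+d*(z-o[2])/d[2]
def circ(C,r,z,th): return np.c_[C[0]+r*np.cos(th),C[1]+r*np.sin(th),np.full(len(th),z)]
def samp(im,uv): return np.stack([map_coordinates(im[:,:,k].astype(float),[uv[:,1],uv[:,0]],order=1,mode='nearest') for k in range(im.shape[2])],-1)
def edgefit(im,c,C0,r,z,w=7):
    """centre of a circle from radial gradient maxima"""
    th=np.linspace(-np.pi,np.pi,240,endpoint=False); rr=np.arange(-w,w+.01,.5); C=np.array(C0[:2],float)
    g=im.astype(float).mean(2)
    for it in range(4):
        prof=np.array([map_coordinates(g,proj(c,circ(C,r+d,z,th)).T[::-1],order=1) for d in rr])
        G=-np.diff(gaussian_filter(prof,[1.5,1]),axis=0); k=G.argmax(0); off=rr[k]+.25; ok=(G.max(0)>np.median(G.max(0))*.5)&(k>0)&(k<len(G)-1)
        f=lambda p: off[ok]-(p[0]*np.cos(th[ok])+p[1]*np.sin(th[ok])+p[2])
        s=least_squares(f,[0,0,0],loss='soft_l1',f_scale=.7); C=C+s.x[:2]
    return C,s.x[2],np.sqrt(np.median(f(s.x)**2)),ok.sum()
def rect(im,c,C,z,half=170,s=1.8):
    n=int(2*half*s); i=np.arange(n); X,Y=np.meshgrid(C[1]+half-i/s, C[0]+half-i/s) # x up, y left
    uv=proj(c,np.c_[Y.ravel(),X.ravel(),np.full(n*n,z)]).astype(np.float32)
    return cv2.remap(im,uv[:,0].reshape(n,n),uv[:,1].reshape(n,n),cv2.INTER_CUBIC)
E
python3 - <<'E'
from plant import bot
from H import *
for n,g in(("top",(238,183)),("scene",(282,258))):
    im=cv2.imread(f"pics/{n}0.png");c=bot.get_calibration(n)
    C0=back(c,g,70);C,dr,e,k=edgefit(im,c,C0,114,70,12);print(n,C0,C,dr,e,k)
    ims=[]
    for z in(70,80): cv2.imwrite(f"pics/r_{n}{z}.png",rect(im,c,C,z))
E
```

```text
top [591.86844731  45.93534973  70.        ] [591.75424952  48.09604024] -0.5849549607814358 0.3267220299327912 227
scene [590.58280925  42.77608502  70.        ] [595.08272953  47.90762792] -0.2322361590173494 0.4882756431332941 230
```

View pics/r_top80.png

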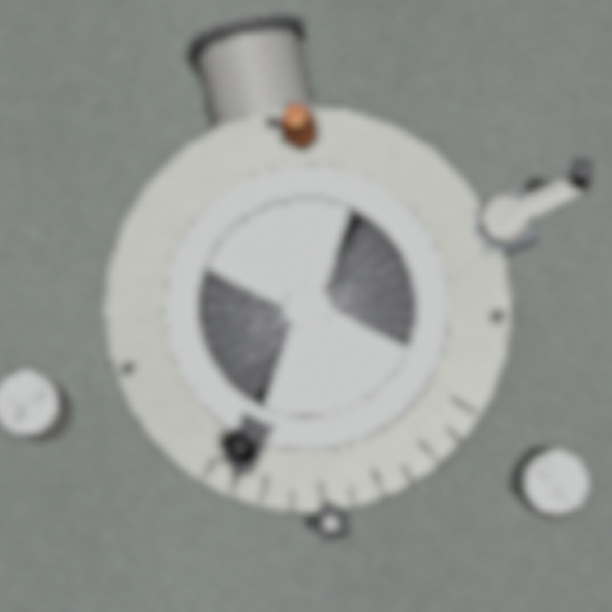

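View pics/r_scene80.png

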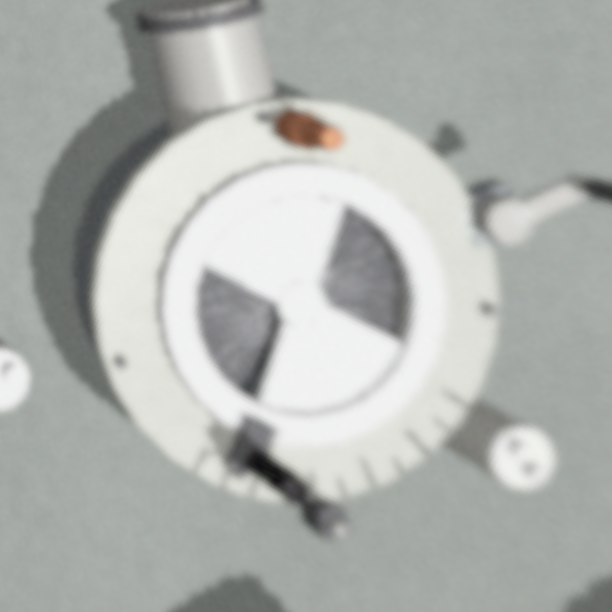

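```bash
cat >> H.py <<'E'
CT=np.array([591.754,48.096]); CS=np.array([595.083,47.908])
def polar(im,c,C,z,a0,a1,r0=70,r1=130,sa=8,sr=6):
    # angle (deg, world) grows to right; radius grows downward
    A=np.arange(a0,a1,1/sa);R=np.arange(r0,r1,1/sr);AA,RR=np.meshgrid(np.deg2rad(A),R)
    P=np.c_[(C[0]+RR*np.cos(AA)).ravel(),(C[1]+RR*np.sin(AA)).ravel(),np.full(AA.size,z)]
    uv=proj(c,P).astype(np.float32);return cv2.remap(im,uv[:,0].reshape(AA.shape),uv[:,1].reshape(AA.shape),cv2.INTER_CUBIC)
E
python3 - <<'E'
from plant import bot
from H import *
out=[]
for n,C in(("top",CT),("scene",CS)):
    im=cv2.imread(f"pics/{n}0.png");c=bot.get_calibration(n);V=c["view"];print(n,-V[:3,:3].T@V[:3,3])
    for z in(70,80,):
        p=polar(im,c,C,z,130,230,r0=82,r1=128,sr=3.0);cv2.putText(p,n+str(z),(5,12),0,.4,(0,0,255))
        for d in range(130,230,10): p[-6:,(d-130)*8]=(0,0,255)
        out.append(p)
cv2.imwrite("pics/pol0.png",np.vstack(out));print(np.vstack(out).shape)
E
```

```text
top [ 405.31661145  -48.85650794 1282.48722948]
scene [824.98821082 485.39878512 853.60338669]
(552, 800, 3)
```

View pics/pol0.png

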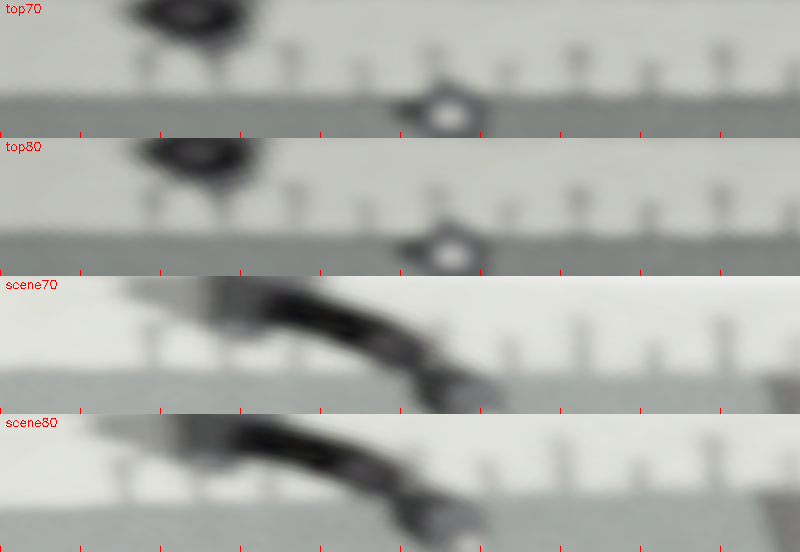

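```bash
cat >> H.py <<'E'
C=np.array([593.4,48.0])
def quat(yaw):
    # tool z down, tool y horizontal at world angle yaw (rad)
    from scipy.spatial.transform import Rotation as R
    y=np.array([np.cos(yaw),np.sin(yaw),0]);z=np.array([0,0,-1.]);x=np.cross(y,z)
    return R.from_matrix(np.c_[x,y,z]).as_quat()
def ringpose(deg,off,z,flip=0):
    """tool centre off mm clockwise(tangential) of the handle at angle deg, jaws radial"""
    t=np.deg2rad(deg);u=np.array([np.cos(t),np.sin(t)]);v=np.array([-u[1],u[0]])
    p=C+88*u-off*v; return [p[0],p[1],z],quat(t+np.pi*flip)
E
python3 - <<'E'
from plant import bot
from H import *
for f in(0,1):
    for d,o in((157.5,32),(186,17)):
        p,q=ringpose(d,o,98,f);print(f,d,p,bot.solve_ik(p,q))
E
```

```text
0 157.5 [np.float64(524.3444709746897), np.float64(111.24028708848908), 98] [ 0.57499046  0.25436838 -0.46365431  0.         -0.85277363 -0.96768955]
0 186 [np.float64(504.1050893320418), np.float64(55.70836745370714), 98] [ 0.49788589  0.21059791 -0.52493463  0.         -0.83526378 -0.39316614]
1 157.5 [np.float64(524.3444709746897), np.float64(111.24028708848908), 98] [ 0.57499046  0.25436838 -0.46365431  0.         -0.85277363  2.17390311]
1 186 [np.float64(504.1050893320418), np.float64(55.70836745370714), 98] [ 0.49788589  0.21059791 -0.52493463  0.         -0.83526378  2.74842652]
```

Run:
```python
from plant import bot
from H import *
bot.move_gripper(0)
p,q=ringpose(157.5,34,200); bot.move_ptp(p,q)
p[2]=98; bot.line_to(p,120)
s=bot.read_state();f0=s["contact_force"];print(s["t"],s["tcp_pos"],f0,s["width"])
for off in np.arange(30,8,-2):
    p,q=ringpose(157.5,off,98);bot.line_to(p,40,q);s=bot.read_state();df=s["contact_force"]-f0
    print(off,round(s["t"],2),s["tcp_pos"].round(1),df.round(1))
    if np.hypot(*df[:2])>1.7: break
cv2.imwrite("pics/t1.png",bot.camera("top")[:,:,::-1]);cv2.imwrite("pics/s1.png",bot.camera("scene")[:,:,::-1])
a=cv2.imread("pics/s1.png")[150:330,200:380];cv2.imwrite("pics/s1z.png",cv2.resize(a,(594,594),interpolation=cv2.INTER_CUBIC))
```

```text
5.2917 [525.62905253 113.26089799  98.65442967] [ 0.26523298 -0.20700797  0.03716785] 0.5832526583281256
30 5.54 [523.7 109.3  98.6] [-0.2  0.3  0.4]
28 5.79 [522.8 107.5  98.2] [-0.5  0.3  0.5]
26 6.04 [522.  105.6  98. ] [-0.1  0.   0.9]
24 6.29 [521.2 103.8  98. ] [-0.3 -0.1  0.9]
22 6.54 [520.5 101.9  98. ] [-0.   0.2  0.5]
20 6.79 [519.7 100.1  98. ] [-0.1 -0.2  0.3]
18 7.04 [518.9  98.2  98. ] [-0.3  0.4  0.6]
16 7.29 [518.5  96.7  98.1] [ 0.5  1.3 -0.9]
14 7.54 [517.6  94.7  98.1] [1.2 2.8 0.4]
```

View pics/s1z.png

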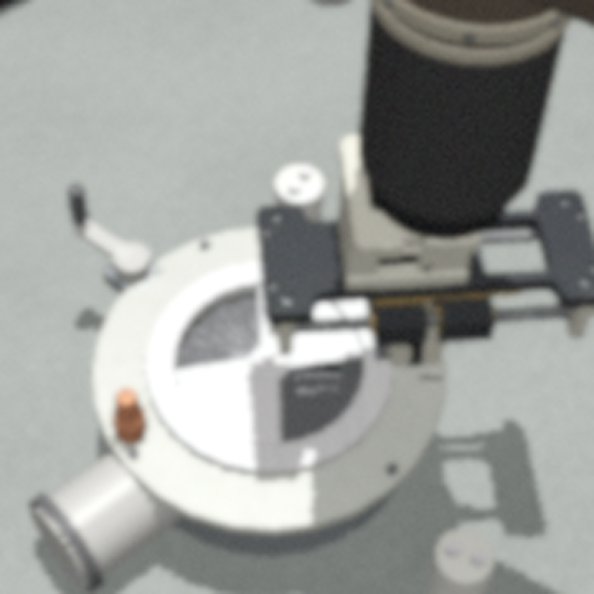

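View pics/t1.png

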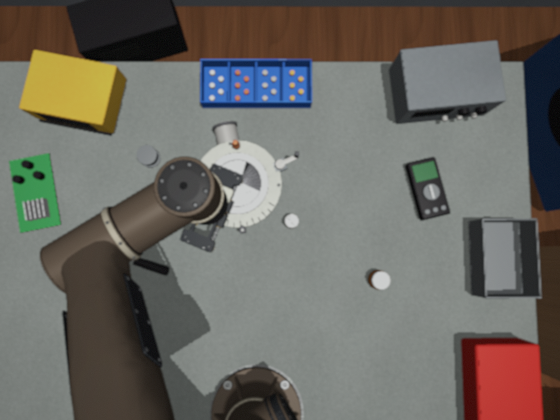

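Contact came at 16–17 mm offset, close to the expected 17.5 mm, and the scene view shows the finger beside the handle with nothing else near it. I'll push along the arc and stop short of the index.

```bash
cat >> H.py <<'E'
def look(bot,tag):
    t=bot.camera("top");s=bot.camera("scene");cv2.imwrite(f"pics/t{tag}.png",t[:,:,::-1]);cv2.imwrite(f"pics/s{tag}.png",s[:,:,::-1])
    out=[]
    for n,im,C_ in(("top",t,CT),("scene",s,CS)):
        for z in(70,80):
            p=polar(im[:,:,::-1].copy(),bot.get_calibration(n),C_,z,150,230,r0=72,r1=128,sa=10,sr=2.6);cv2.putText(p,n+str(z),(5,12),0,.4,(0,0,255))
            for d in range(150,230,10): p[-6:,(d-150)*10]=(0,0,255)
            out.append(p)
    cv2.imwrite(f"pics/p{tag}.png",np.vstack(out))
E
python3 - <<'E'
from plant import bot
from H import *
for d in (161,165,169,173,177,180):
    p,q=ringpose(d,16.5,98);bot.line_to(p,35,q);s=bot.read_state()
    print(d,round(s["t"],2),s["tcp_pos"].round(1),np.round(p,1),s["contact_force"].round(1))
p,q=ringpose(180,30,98);bot.line_to(p,80,q); p[2]=150;bot.line_to(p,150)
# get out of the way of the cameras
p,q=ringpose(180,150,150);bot.line_to(p,250)
print(bot.read_state()["t"]); look(bot,"2")
E
```

```text
161 7.89 [515.7  92.2  98.1] [515.6  92.3  98. ] [ 1.7  1.4 -0.4]
165 8.22 [512.7  86.6  98.1] [512.7  86.7  98. ] [ 0.4 -0.1  0.2]
169 8.54 [510.2  80.9  98. ] [510.2  81.   98. ] [1.  0.7 0.4]
173 8.87 [508.1  75.1  98. ] [508.1  75.1  98. ] [0.5 0.5 0.3]
177 9.19 [506.4  69.1  98. ] [506.4  69.1  98. ] [2.3 1.4 1.2]
180 9.47 [505.4  64.5  98. ] [505.4  64.5  98. ] [1.  0.4 0.6]
10.925
```

View pics/p2.png

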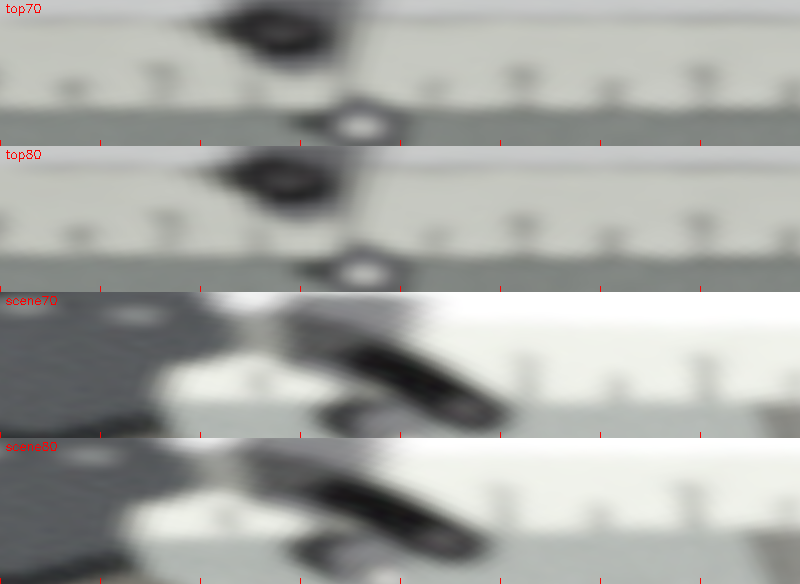

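View pics/t2.png

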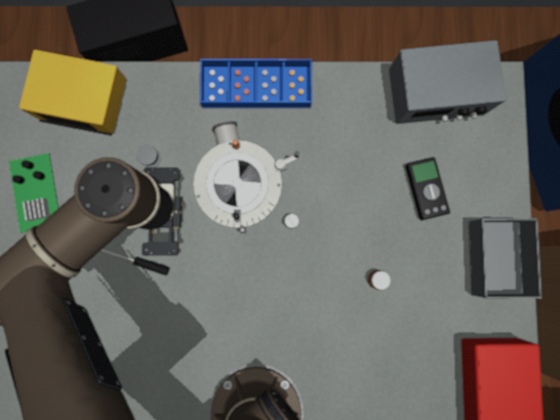

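View pics/s2.png

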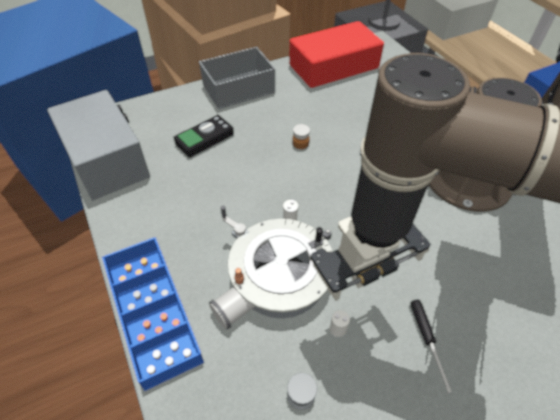

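```bash
cat >> H.py <<'E'
def upc(a,x,y,w,k=8): 
    a=a[y-w:y+w,x-w:x+w]; return cv2.resize(a,None,fx=k,fy=k,interpolation=cv2.INTER_CUBIC)
def handle_fit(im,c,Cc,th0,r=8,z0=90,z1=130,S=8,R=88,free=False):
    """match darkness image with blurred silhouette of the handle; returns best angle deg"""
    g=im.astype(float).mean(2); uv0=proj(c,[[Cc[0]+R*np.cos(np.deg2rad(th0)),Cc[1]+R*np.sin(np.deg2rad(th0)),(z0+z1)/2]])[0].astype(int)
    w=16;x0,y0=uv0-w; pat=g[y0:y0+2*w,x0:x0+2*w]
    a=np.linspace(0,2*np.pi,40)
    def ren(th,R):
        t=np.deg2rad(th);P=np.array([Cc[0]+R*np.cos(t),Cc[1]+R*np.sin(t)])
        pts=np.vstack([np.c_[P[0]+r*np.cos(a),P[1]+r*np.sin(a),np.full(40,z)] for z in(z0,z1)])
        h=cv2.convexHull(((proj(c,pts)-[x0,y0]+.5)*S*16-8).astype(np.int32).reshape(-1,1,2))
        m=np.zeros((2*w*S,2*w*S),np.float32);cv2.fillPoly(m,[h],1.,cv2.LINE_AA if 0 else 8,4)
        m=cv2.resize(m,(2*w,2*w),interpolation=cv2.INTER_AREA);return cv2.GaussianBlur(m,(0,0),.8)
    best=[]
    dark=np.clip((95-pat)/95,0,1)
    for R_ in(np.arange(R-5,R+5.1,1) if free else [R]):
        for th in np.arange(th0-7,th0+7,.1):
            m=ren(th,R_);cc=np.corrcoef(m.ravel(),dark.ravel())[0,1];best.append((cc,th,R_))
    return max(best)
E
python3 - <<'E'
from plant import bot
from H import *
for tag,th in(("0",157.5),("2",180)):
    for n,Cc in(("top",CT),("scene",CS)):
        im=cv2.imread(f"pics/{n}0.png" if tag=="0" else f"pics/{n[0]}2.png");c=bot.get_calibration(n)
        print(tag,n,handle_fit(im,c,Cc,th),handle_fit(im,c,Cc,th,free=True))
# recheck circle centre
for n,g in(("top",CT),("scene",CS)):
    im=cv2.imread(f"pics/{n[0]}2.png");c=bot.get_calibration(n);print(edgefit(im,c,g,114,70,7),edgefit(im,c,g,80,72,5))
A=[]
for n,Cc in(("top",CT),("scene",CS)):
    im=cv2.imread(f"pics/{n[0]}2.png");c=bot.get_calibration(n)
    uv=proj(c,[[Cc[0]-105,Cc[1]-10,85]])[0].astype(int);print(n,uv);A.append(upc(im,uv[0],uv[1],20,14))
    im0=cv2.imread(f"pics/{n}0.png")
cv2.imwrite("pics/z2.png",cv2.resize(np.hstack(A),(800,400)))
E
```

```text
0 top (np.float64(0.9056550911563804), np.float64(157.79999999999959), 88) (np.float64(0.9056550911563804), np.float64(157.79999999999959), np.float64(88.0))
0 scene (np.float64(0.7310781429453386), np.float64(155.9999999999997), 88) (np.float64(0.7330113237742325), np.float64(155.29999999999973), np.float64(87.0))
2 top (np.float64(0.4188331504741693), np.float64(180.29999999999959), 88) (np.float64(0.4188331504741693), np.float64(180.29999999999959), np.float64(88.0))
2 scene (np.float64(0.7490381125414798), np.float64(178.69999999999968), 88) (np.float64(0.7535093787922919), np.float64(177.69999999999973), np.float64(86.0))
(array([591.81222586,  48.05788489]), np.float64(-0.5603299608531582), np.float64(0.30078874696498115), np.int64(219)) (array([592.94843689,  48.62155187]), np.float64(-1.8478617980436525), np.float64(0.4010721511572679), np.int64(237))
(array([594.72277769,  48.11652332]), np.float64(0.06153944672426452), np.float64(0.31995057516159603), np.int64(209)) (array([592.99817025,  43.99819941]), np.float64(-0.5703114533884488), np.float64(0.3200932341777152), np.int64(231))
top [240 223]
scene [322 235]
```

View pics/z2.png

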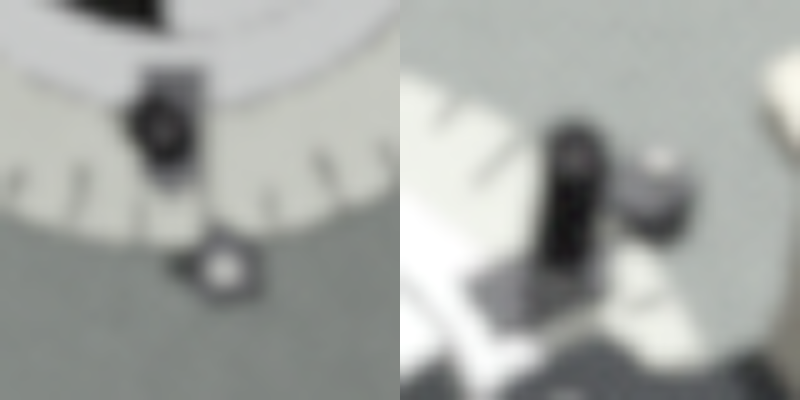

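Run:
```python
from plant import bot
from H import *
ct=bot.get_calibration("top");cs=bot.get_calibration("scene")
def ang(c,uv,z,Cc):
    d=back(c,uv,z)[:2]-Cc;return np.rad2deg(np.arctan2(d[1],d[0]))%360,np.hypot(*d)
for n in("top0","t2"):
    im=cv2.imread(f"pics/{n}.png").astype(float);g=im.mean(2)[224:236,236:248];bg=np.clip(g-150,0,None);yy,xx=np.mgrid[224:236,236:248]
    m=((xx-241.7)**2+(yy-229.3)**2<9);w=bg*m;uv=((w*xx).sum()/w.sum(),(w*yy).sum()/w.sum());print(n,uv,ang(ct,uv,87,CT))
    # dark rim (sat: rider) weighting: darkness vs bench
    g2=im.mean(2)[222:240,232:252];print(g2.round().astype(int)[4:16])
print(ang(cs,(327.5,230.5),87,CS))
def ray(c,uv):
    print(ang(c,uv,82,CT))
```

```text
top0 (np.float64(241.88349514563103), np.float64(229.49514563106797)) (np.float64(186.54900381322273), np.float64(121.71147005102708))
[[175 166 168 182 188 188 184 166 136 114 118 132 145 152 150 145 144 142
  137 131]
 [149 143 145 154 157 154 148 130 114 112 116 112 111 115 124 129 130 131
  130 128]
 [133 130 131 130 122 107  97  96 109 133 143 129 106 101 114 127 130 130
  129 129]
 [132 133 132 127 112  88  76  83 118 158 172 154 119 100 114 127 132 131
  129 130]
 [133 134 134 130 118  98  86  89 120 158 172 154 120 101 111 126 131 131
  130 129]
 [133 133 135 134 129 120 109 101 110 130 138 128 108  98 110 126 130 132
  131 130]
 [131 132 134 135 134 132 126 116 108 104 103 100  96 100 113 125 130 131
  131 130]
 [130 132 134 134 135 135 133 127 117 109 107 110 112 116 121 127 129 129
  131 130]
 [131 132 133 133 134 134 133 130 126 124 124 125 127 126 125 127 129 129
  129 129]
 [132 133 133 134 133 133 132 130 130 130 130 131 129 128 128 129 129 129
  129 130]
 [133 133 134 133 133 132 132 131 131 132 132 132 131 130 130 132 130 129
  128 129]
 [134 134 133 133 132 131 130 
[... 573 characters left out ...]
 155 120 102 112 126 131 131
  131 130]
 [133 134 135 134 129 121 109 101 109 130 140 128 108  98 110 126 132 132
  131 131]
 [131 134 135 136 134 133 126 117 108 105 103 100  98  99 113 126 130 131
  133 131]
 [132 133 135 134 136 137 134 128 118 109 108 110 113 115 122 126 129 131
  131 131]
 [131 133 134 135 134 135 134 131 127 125 124 126 127 125 127 127 129 129
  130 130]
 [132 133 134 134 134 133 133 130 131 130 132 131 129 129 128 130 130 129
  128 130]
 [134 134 134 135 133 132 131 131 131 133 133 132 132 130 131 132 131 129
  129 130]
 [135 134 133 133 132 131 132 133 132 132 132 132 131 132 132 133 132 131
  129 129]]
(np.float64(186.82619793204583), np.float64(122.11910021919813))
```

Run:
```python
from plant import bot
from H import *
c=bot.get_calibration("top")
d=back(c,(241.4,226),80)[:2]-CT;print("nose",np.rad2deg(np.arctan2(d[1],d[0]))%360,np.hypot(*d))
p,q=ringpose(180,30,150);bot.line_to(p,250,q);p[2]=98;bot.line_to(p,100)
for d,o in((180,20),(181,16.5),(183.5,16.5),(185.9,16.5)):
    p,q=ringpose(d,o,98);bot.line_to(p,20 if d>182 else 60,q);s=bot.read_state();print(d,round(s["t"],2),s["tcp_pos"].round(1),np.round(p,1),s["contact_force"].round(1))
p,q=ringpose(185.9,30,98);bot.line_to(p,60,q); p[2]=140;bot.line_to(p,150)
p,q=ringpose(185.9,160,140);bot.line_to(p,250)
print(bot.read_state()["t"]); look(bot,"3")
A=[]
for n,Cc in(("top",CT),("scene",CS)):
    im=cv2.imread(f"pics/{n[0]}3.png");c=bot.get_calibration(n)
    print(n,handle_fit(im,c,Cc,186),handle_fit(im,c,Cc,186,free=True))
    uv=proj(c,[[Cc[0]-105,Cc[1]-10,85]])[0].astype(int);A.append(upc(im,uv[0],uv[1],20,14))
cv2.imwrite("pics/z3.png",cv2.resize(np.hstack(A),(800,400)))
```

```text
nose 186.200320552823 112.3099321830928
180 12.64 [505.6  67.6  98.5] [505.4  68.   98. ] [ 0.3 -0.3 -0.2]
181 12.89 [505.3  62.9  98.2] [505.1  63.   98. ] [-0.2 -0.  -0.4]
183.5 13.23 [504.7  59.3  98.1] [504.6  59.1  98. ] [0.2 1.4 0.3]
185.9 13.57 [504.3  55.4  98.1] [504.2  55.4  98. ] [-0.1  1.7  0.6]
15.05
top (np.float64(0.3862800382901226), np.float64(186.0999999999996), 88) (np.float64(0.3862800382901226), np.float64(186.0999999999996), np.float64(88.0))
scene (np.float64(0.7185553567621528), np.float64(185.49999999999963), 88) (np.float64(0.7229667341831807), np.float64(183.99999999999972), np.float64(86.0))
```

View pics/z3.png

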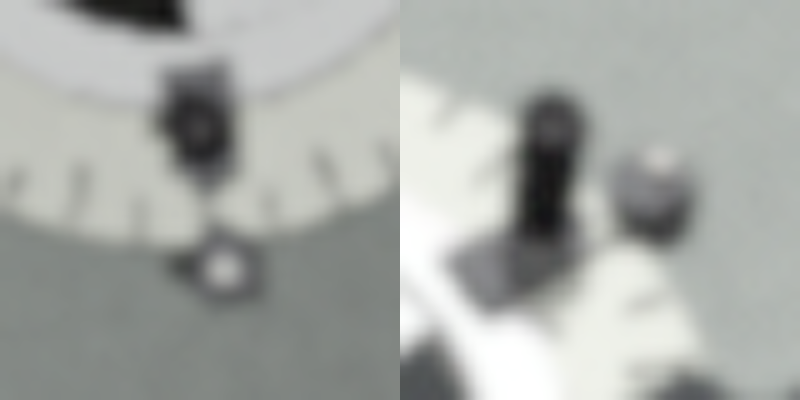

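View pics/p3.png

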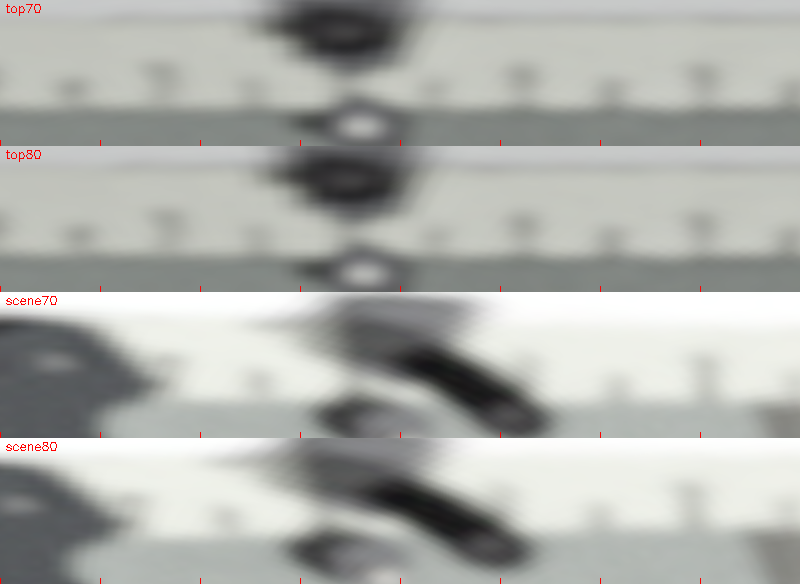

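Run:
```python
from plant import bot
from H import *
c=bot.get_calibration("top");im=cv2.imread("pics/t3.png");cs=bot.get_calibration("scene");ims=cv2.imread("pics/s3.png")
def a(uv,z):
    d=back(c,uv,z)[:2]-CT;return np.rad2deg(np.arctan2(d[1],d[0]))%360,np.hypot(*d)
print(a((239.2,209.7),84),a((240.2,220.8),82))
# tangential brightness profiles at several radii
for z,rs in((84,(70,72,74,76)),(82,(96,98,100,102,104)),(82,(106,108,110,112,114))):
    for r in rs:
        th=np.arange(172,202,.5) ; v=samp(im,proj(c,circ(CT,r,z,np.deg2rad(th)))).mean(1)
        d=np.clip(np.percentile(v,75)-v-12,0,None);k=v.argmin()
        h=(v.min()+np.percentile(v,75))/2;b=np.where(v<h)[0]
        print("top",z,r,"min",v.min().round(),th[k],"half",th[b[0]],th[b[-1]],"mid",(th[b[0]]+th[b[-1]])/2,"cent",((d*th).sum()/d.sum()).round(2))
for z,rs in((84,(70,72,74,76,78,80)),(84,(104,106,108,110,112))):
    for r in rs:
        th=np.arange(168,205,.5) ; v=samp(ims,proj(cs,circ(CS,r,z,np.deg2rad(th)))).mean(1)
        h=(v.min()+np.percentile(v,75))/2;b=np.where(v<h)[0];print("sc",z,r,v.min().round(),"half",th[b[0]],th[b[-1]],(th[b[0]]+th[b[-1]])/2)
for n,i,cc,Cc,z in(("t",im,c,CT,82),("s",ims,cs,CS,82)):
    cv2.imwrite(f"pics/q3{n}.png",cv2.resize(rect(i,cc,np.array(Cc)-[95,10],z,half=40,s=7.4),(592,592)))
```

```text
(np.float64(185.38983417661655), np.float64(70.77965517128276)) (np.float64(185.31570479712707), np.float64(98.98790041081645))
top 84 70 min 137.0 189.0 half 178.5 192.0 mid 185.25 cent 185.46
top 84 72 min 112.0 187.0 half 178.5 191.5 mid 185.0 cent 185.16
top 84 74 min 94.0 183.0 half 178.5 191.5 mid 185.0 cent 185.01
top 84 76 min 74.0 183.0 half 179.0 191.0 mid 185.0 cent 184.93
top 82 96 min 85.0 185.5 half 181.5 189.5 mid 185.5 cent 185.54
top 82 98 min 103.0 185.0 half 182.5 189.5 mid 186.0 cent 185.81
top 82 100 min 120.0 185.0 half 183.0 188.5 mid 185.75 cent 185.96
top 82 102 min 143.0 185.0 half 183.5 187.5 mid 185.5 cent 186.08
top 82 104 min 160.0 185.0 half 183.5 201.5 mid 192.5 cent 186.45
top 82 106 min 165.0 185.0 half 175.0 201.5 mid 188.25 cent 185.83
top 82 108 min 157.0 186.0 half 184.0 187.0 mid 185.5 cent 185.29
top 82 110 min 138.0 186.0 half 184.0 188.0 mid 186.0 cent 185.42
top 82 112 min 119.0 186.0 half 184.0 188.5 mid 186.25 cent 186.12
top 82 114 min 114.0 185.5 half 183.5 189.5 mid 186.5 cent 186.34
sc 84 70 135.0 half 176.5 191.5 184.0
sc 84 72 128.0 half 176.5 192.0 184.25
sc 84 74 119.0 half 176.5 191.5 184.0
sc 84 76 108.0 half 176.0 191.0 183.5
sc 84 78 94.0 half 176.0 190.5 183.25
sc 84 80 87.0 half 176.0 190.0 183.0
sc 84 104 28.0 half 190.5 199.5 195.0
sc 84 106 35.0 half 191.5 200.0 195.75
sc 84 108 45.0 half 180.5 200.5 190.5
sc 84 110 60.0 half 179.0 201.5 190.25
sc 84 112 69.0 half 178.0 201.5 189.75
```

View pics/q3t.png

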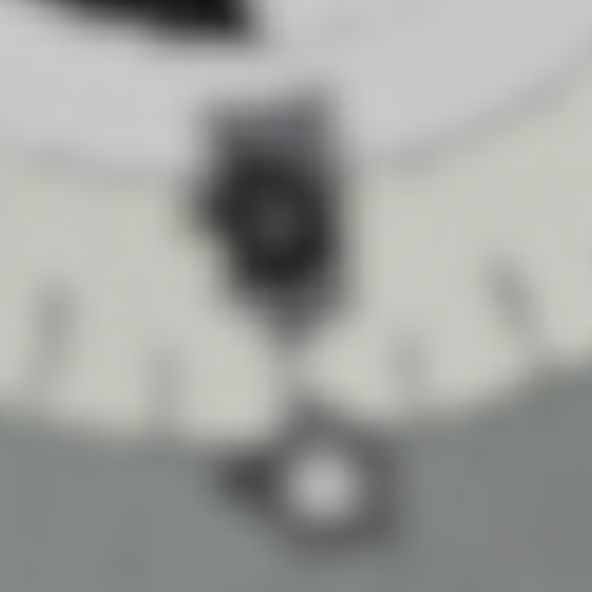

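View pics/q3s.png

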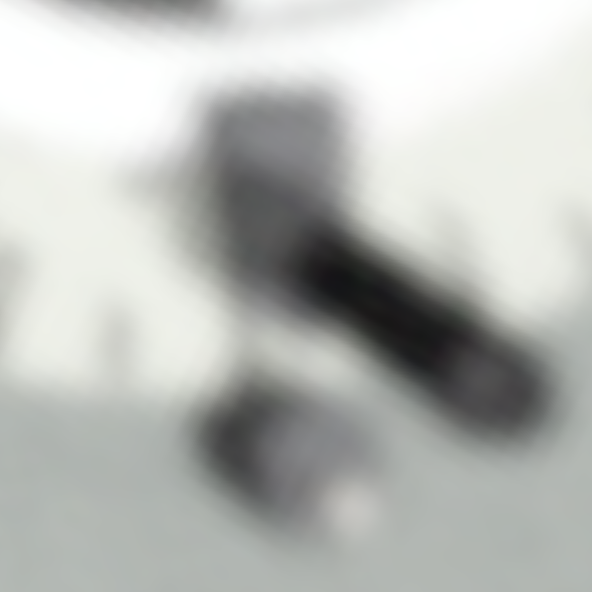

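```bash
cat >> H.py <<'E'
def hfit2(im,c,Cc,th0,S=8,rng=5,z0=90,z1=130,sig=.9,verbose=False):
    """LSQ render: arm (18 wide, r 68..100, z 74..84), pole, background const-by-plane; solves gray levels linearly"""
    g=im.astype(float).mean(2)
    def P(th,r,s,z):
        t=np.deg2rad(th);u=np.array([np.cos(t),np.sin(t)]);v=np.array([-u[1],u[0]]);q=Cc+r*u+s*v;return [q[0],q[1],z]
    uv0=proj(c,[P(th0,88,0,105)])[0].astype(int);w=20;x0,y0=uv0-w;pat=g[y0:y0+2*w,x0:x0+2*w];a=np.linspace(0,2*np.pi,40)
    def mask(pts):
        h=cv2.convexHull(((proj(c,pts)-[x0,y0]+.5)*S*16-8).astype(np.int32).reshape(-1,1,2))
        m=np.zeros((2*w*S,2*w*S),np.float32);cv2.fillPoly(m,[h],1.,8,4);return m
    fin=lambda m:cv2.GaussianBlur(cv2.resize(m,(2*w,2*w),interpolation=cv2.INTER_AREA),(0,0),sig)
    reg=fin(mask([P(th0,r,s,z) for r in(82,94) for s in(-12,12) for z in(86,132)]))>.3
    res=[]
    for th in np.arange(th0-rng,th0+rng,.1):
        cen=np.array(P(th,88,0,0));pole=mask(np.vstack([np.c_[cen[0]+8*np.cos(a),cen[1]+8*np.sin(a),np.full(40,z)] for z in(z0,z1)]))
        top=mask(np.c_[cen[0]+6*np.cos(a),cen[1]+6*np.sin(a),np.full(40,z1)])
        arm=mask([P(th,r,s,84) for r,s in((68,-9),(68,9),(96,9),(96,-9))])*(1-pole);pole=pole*(1-top)
        A=np.c_[fin(pole)[reg],fin(top)[reg],fin(arm)[reg],np.ones(reg.sum())];b=pat[reg];x,*_=np.linalg.lstsq(A,b,rcond=None);res.append((np.sqrt(((A@x-b)**2).mean()),th,x))
    r=min(res,key=lambda t:t[0]);return r[0].round(2),r[1].round(2),r[2].round()
E
python3 - <<'E'
from plant import bot
from H import *
for tag,th in(("0",157.8),("2",180),("3",186)):
    for n,Cc in(("top",CT),("scene",CS)):
        im=cv2.imread(f"pics/{n}0.png" if tag=="0" else f"pics/{n[0]}{tag}.png");c=bot.get_calibration(n)
        print(tag,n,hfit2(im,c,Cc,th),hfit2(im,c,Cc,th,z1=127))
E
```

```text
0 top (np.float64(7.35), np.float64(157.4), array([-158., -136.,  -69.,  191.])) (np.float64(7.0), np.float64(157.3), array([-160., -133.,  -64.,  188.]))
0 scene (np.float64(37.28), np.float64(157.4), array([-109., -100., -112.,  174.])) (np.float64(38.81), np.float64(157.4), array([-97., -92., -96., 163.]))
2 top (np.float64(9.39), np.float64(180.2), array([-148., -140.,  -59.,  192.])) (np.float64(9.6), np.float64(180.0), array([-150., -140.,  -67.,  192.]))
2 scene (np.float64(22.73), np.float64(178.3), array([-144., -117.,  -74.,  197.])) (np.float64(24.24), np.float64(178.4), array([-138., -122.,  -65.,  189.]))
3 top (np.float64(8.22), np.float64(185.5), array([-155., -138.,  -87.,  194.])) (np.float64(8.61), np.float64(185.5), array([-155., -137.,  -84.,  192.]))
3 scene (np.float64(22.18), np.float64(185.5), array([-146., -119., -113.,  207.])) (np.float64(23.0), np.float64(185.5), array([-141., -130., -107.,  202.]))
```

Both cameras now put the handle at about 185.5°, and the index at 186.6–186.8°. I'll nudge the ring on by about 1°.

Run:
```python
from plant import bot
from H import *
p,q=ringpose(185.9,30,140);bot.line_to(p,250,q);p[2]=98;bot.line_to(p,100)
for d,o in((185.9,19),(185.9,16.5),(186.9,16.5)):
    p,q=ringpose(d,o,98);bot.line_to(p,20 if o<18 else 60,q);bot.pause(.15);s=bot.read_state();print(d,round(s["t"],2),s["tcp_pos"].round(1),np.round(p,1),s["contact_force"].round(1))
p,q=ringpose(186.9,30,98);bot.line_to(p,60,q); p[2]=140;bot.line_to(p,150)
p,q=ringpose(186.9,160,140);bot.line_to(p,250)
print(bot.read_state()["t"]); look(bot,"4")
for n,Cc in(("top",CT),("scene",CS)):
    im=cv2.imread(f"pics/{n[0]}4.png");c=bot.get_calibration(n)
    print(n,hfit2(im,c,Cc,186.5),handle_fit(im,c,Cc,186.5))
    cv2.imwrite(f"pics/q4{n[0]}.png",cv2.resize(rect(im,c,np.array(Cc)-[95,10],82,half=40,s=7.4),(400,400)))
im=cv2.imread("pics/t4.png");c=bot.get_calibration("top")
for z,rs in((84,(70,72,74,76)),(82,(96,98,100,102))):
    for r in rs:
        th=np.arange(172,202,.25) ; v=samp(im,proj(c,circ(CT,r,z,np.deg2rad(th)))).mean(1)
        h=(v.min()+np.percentile(v,75))/2;b=np.where(v<h)[0];print(z,r,(th[b[0]]+th[b[-1]])/2)
cv2.imwrite("pics/q4.png",np.hstack([cv2.imread("pics/q4t.png"),cv2.imread("pics/q4s.png")]))
```

```text
185.9 16.87 [504.   57.8  98.2] [503.9  57.9  98. ] [-0.1  0.3  0.6]
185.9 17.29 [504.2  55.4  98. ] [504.2  55.4  98. ] [-0.4  0.7  0.9]
186.9 17.69 [504.2  54.   98. ] [504.1  53.8  98. ] [0.1 2.2 0.6]
19.1667
top (np.float64(10.22), np.float64(186.5), array([-151., -139.,  -72.,  192.])) (np.float64(0.3764151038810158), np.float64(186.89999999999958), 88)
scene (np.float64(21.99), np.float64(186.1), array([-146., -123., -110.,  206.])) (np.float64(0.7027441098414564), np.float64(186.09999999999962), 88)
84 70 187.0
84 72 186.75
84 74 186.5
84 76 186.0
82 96 186.625
82 98 186.875
82 100 186.5
82 102 186.125
```

View pics/q4.png

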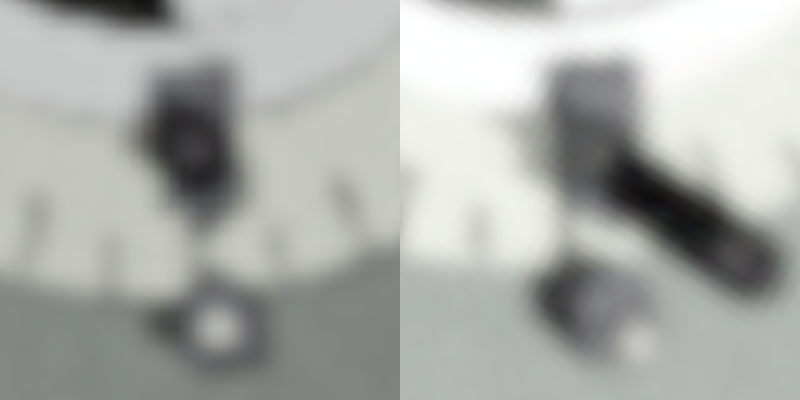

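Pointer (186.1–186.9°) and index (186.6°) now agree to within about 0.5°. Next is the clamp.

```bash
cat >> H.py <<'E'
MID=193.3
def pivot(C): t=np.deg2rad(MID+100);return np.array(C)+120*np.array([np.cos(t),np.sin(t)])
def clpose(gam,off,z,flip=0):
    t=np.deg2rad(MID+100)+gam;u=np.array([np.cos(t),np.sin(t)]);v=np.array([-u[1],u[0]])
    p=pivot(C)+46*u-off*v;return [p[0],p[1],z],quat(t+np.pi*flip)
def clamp_meas(bot,t,s):
    for n,im,Cc in(("top",t,CT),("scene",s,CS)):
        c=bot.get_calibration(n);g=im.astype(float).mean(2);a=np.linspace(0,2*np.pi,30);best=[]
        for gam in np.arange(-.1,1.5,.02):
            th=np.deg2rad(MID+100)+gam;cen=pivot(Cc)+46*np.array([np.cos(th),np.sin(th)])
            pts=np.vstack([np.c_[cen[0]+6*np.cos(a),cen[1]+6*np.sin(a),np.full(30,z)] for z in(88,122)])
            m=np.zeros(g.shape,np.uint8);cv2.fillConvexPoly(m,cv2.convexHull((proj(c,pts)*16).astype(np.int32)),1,8,4);best.append((g[m>0].mean(),round(gam,2)))
        print(n,min(best))
E
python3 - <<'E'
from plant import bot
from H import *
clamp_meas(bot,cv2.imread("pics/t4.png"),cv2.imread("pics/s4.png"))
for f in(0,1):
    for g,o in((.15,32),(.7,14.5),(1.35,14.5)):
        p,q=clpose(g,o,98,f);r=bot.solve_ik(p,q);print(f,g,np.round(p,1),None if r is None else np.round(r,2))
E
python3 - <<'E'
import cv2
a=cv2.imread("pics/t4.png")[130:200,250:320];b=cv2.imread("pics/s4.png")[190:260,200:270]
import numpy as np
cv2.imwrite("pics/c4.png",cv2.resize(np.hstack([a,b]),(800,400),interpolation=cv2.INTER_CUBIC))
E
```

```text
top (np.float64(103.39682539682538), np.float64(0.02))
scene (np.float64(120.82745098039214), np.float64(0.06))
0 0.15 [ 638.  -118.2   98. ] [ 0.12  0.42 -0.21  0.   -0.94  2.01]
0 0.7 [675.5 -95.8  98. ] [ 0.14  0.47 -0.13  0.   -0.98  2.53]
0 1.35 [688.8 -68.   98. ] None
1 0.15 [ 638.  -118.2   98. ] [ 0.12  0.42 -0.21  0.   -0.94 -1.13]
1 0.7 [675.5 -95.8  98. ] [ 0.14  0.47 -0.13  0.   -0.98 -0.61]
1 1.35 [688.8 -68.   98. ] [ 0.18  0.48 -0.1   0.   -0.99  0.  ]
```

View pics/c4.png

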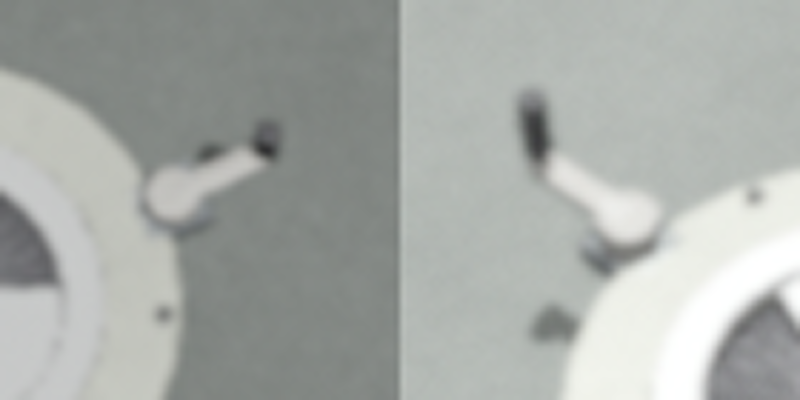

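Run:
```python
from plant import bot
from H import *
s=bot.read_state();p=s["tcp_pos"].copy();p[2]=230;bot.line_to(p,250)
p,q=clpose(0.04,32,215,1);bot.move_ptp(p,q);p[2]=98;bot.line_to(p,140)
bot.pause(.1);s=bot.read_state();f0=s["contact_force"];print(round(s["t"],2),s["tcp_pos"].round(1),f0.round(1))
bad=0
for g,o in [(.04,24),(.04,19),(.04,14.5)]+[(g,14.5) for g in np.arange(.14,1.16,.1)]:
    p,q=clpose(g,o,98,1);bot.line_to(p,35,q);s=bot.read_state();df=s["contact_force"]-f0
    print(round(g,2),o,round(s["t"],2),s["tcp_pos"].round(1),np.round(p,1),df.round(1))
    if np.linalg.norm(df)>9: print("STOP");break
```

```text
22.16 [ 632.6 -117.4   99.2] [ 0.5 -0.3  1.3]
0.04 24 22.53 [ 639.4 -113.9   98. ] [ 639.1 -114.1   98. ] [-1.7 -0.3 -0.9]
0.04 19 22.82 [ 643.8 -111.8   97.9] [ 643.6 -111.9   98. ] [-0.2  0.4 -1.9]
0.04 14.5 23.1 [ 647.8 -109.9   97.9] [ 647.7 -110.    98. ] [-1.   0.7 -1.2]
0.14 14.5 23.39 [ 652.4 -109.1   97.9] [ 652.4 -109.    98. ] [-0.8  0.1 -0.4]
0.24 14.5 23.68 [ 657.  -107.7   98. ] [ 657.  -107.7   98. ] [ 0.2 -0.6 -1.8]
0.34 14.5 23.98 [ 661.4 -105.8   98. ] [ 661.5 -105.8   98. ] [-0.5  0.6 -1.2]
0.44 14.5 24.27 [ 665.7 -103.5   98. ] [ 665.7 -103.5   98. ] [ 0.4  0.3 -1.6]
0.54 14.5 24.56 [ 669.7 -100.8   98. ] [ 669.7 -100.9   98. ] [ 0.5  0.1 -1.3]
0.64 14.5 24.85 [673.4 -97.7  98. ] [673.4 -97.8  98. ] [ 0.5 -0.6 -0.9]
0.74 14.5 25.14 [676.8 -94.3  98. ] [676.8 -94.4  98. ] [-0.7 -0.7 -1.4]
0.84 14.5 25.43 [679.8 -90.6  98. ] [679.9 -90.6  98. ] [-1.4 -0.  -1. ]
0.94 14.5 25.73 [682.5 -86.6  98. ] [682.5 -86.6  98. ] [-0.4 -0.4 -1.3]
1.04 14.5 26.02 [684.7 -82.3  98. ] [684.7 -82.3  98. ] [-0.7  0.6 -0.8]
1.14 14.5 26.31 [686.5 -77.9  98. ] [686.5 -77.8  98. ] [-0.  -0.3 -1.5]
```

Run:
```python
from plant import bot
import cv2,numpy as np
t=bot.camera("top")[:,:,::-1];s=bot.camera("scene")[:,:,::-1]
cv2.imwrite("pics/t5.png",t);cv2.imwrite("pics/s5.png",s)
cv2.imwrite("pics/c5.png",cv2.resize(np.hstack([t[110:250,190:330],s[170:310,190:330]]),(800,400),interpolation=cv2.INTER_CUBIC))
```

```text
(no output)
```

View pics/c5.png

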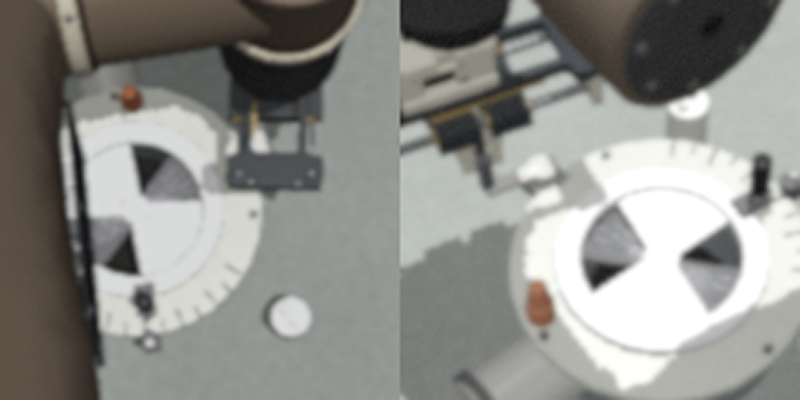

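The clamp handle (right-hand panel, about (487,170)) is moving with the fingers. I'll continue in small steps until the force shows the stop.

Run:
```python
from plant import bot
from H import *
f0=np.array([.2,-.2,0])
for g in np.arange(1.2,1.6,.04):
    p,q=clpose(g,14.5,98,1);bot.line_to(p,25,q);bot.pause(.08);s=bot.read_state();df=s["contact_force"]-f0
    print(round(g,2),round(s["t"],2),s["tcp_pos"].round(1),np.round(p,1),df.round(1))
    if np.hypot(*df[:2])>9: print("STOP");break
p0=s["tcp_pos"]
th=np.deg2rad(MID+100)+g;v=np.array([-np.sin(th),np.cos(th)])
p,q=clpose(g,32,98,1);bot.line_to(p,60,q);p[2]=230;bot.line_to(p,200)
bot.move_ptp([560,-330,230],q)
print(bot.read_state()["t"]);look(bot,"6")
clamp_meas(bot,cv2.imread("pics/t6.png"),cv2.imread("pics/s6.png"))
for n,Cc in(("top",CT),("scene",CS)):
    im=cv2.imread(f"pics/{n[0]}6.png");c=bot.get_calibration(n);print(n,hfit2(im,c,Cc,186.5))
t=cv2.imread("pics/t6.png");s=cv2.imread("pics/s6.png")
cv2.imwrite("pics/c6.png",cv2.resize(np.hstack([t[110:250,180:320],s[190:330,200:340]]),(800,400),interpolation=cv2.INTER_CUBIC))
```

```text
1.2 26.76 [687.3 -75.1  98. ] [687.4 -75.1  98. ] [ 0.3 -0.3  1.1]
1.24 27.09 [687.8 -73.3  98. ] [687.8 -73.2  98. ] [-0.2 -0.6  0.6]
1.28 27.43 [688.1 -72.3  98.1] [688.2 -71.3  98. ] [ 0.7 -5.5 -0.3]
1.32 27.76 [688.5 -72.   98.1] [688.6 -69.4  98. ] [  1.6 -11.   -1.2]
STOP
30.0833
top (np.float64(60.077519379844965), np.float64(-0.1))
scene (np.float64(77.19475655430712), np.float64(1.26))
top (np.float64(8.45), np.float64(187.1), array([-122., -118.,  -58.,  154.]))
scene (np.float64(19.65), np.float64(186.1), array([-112.,  -97.,  -75.,  153.]))
```

View pics/c6.png

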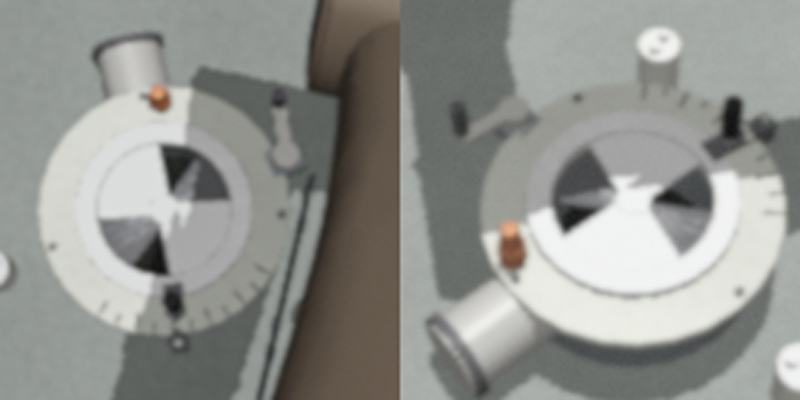

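View pics/t6.png

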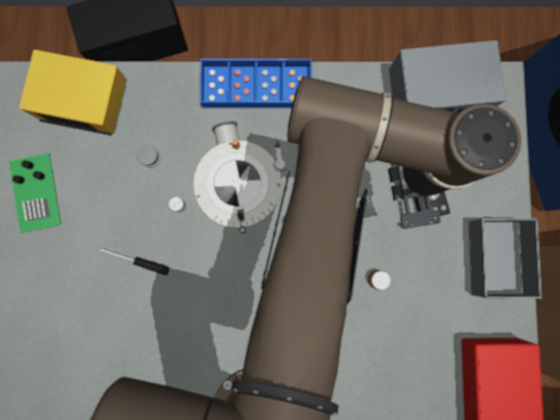

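Run:
```python
from plant import bot
from H import *
bot.move_joints([-0.894,0.359,0.012,0,-1.224,-0.288]);print(bot.read_state()["t"]);look(bot,"7")
clamp_meas(bot,cv2.imread("pics/t7.png"),cv2.imread("pics/s7.png"))
for n,Cc in(("top",CT),("scene",CS)):
    im=cv2.imread(f"pics/{n[0]}7.png");c=bot.get_calibration(n);print(n,hfit2(im,c,Cc,186.5),edgefit(im,c,Cc,114,70,7)[0])
    cv2.imwrite(f"pics/q7{n[0]}.png",cv2.resize(rect(im,c,np.array(Cc)-[95,10],82,half=40,s=7.4),(400,400)))
im=cv2.imread("pics/t7.png");c=bot.get_calibration("top")
for z,rs in((84,(70,72,74,76)),(82,(96,98,100,102)),(82,(110,112,114,116,118))):
    for r in rs:
        th=np.arange(172,202,.25) ; v=samp(im,proj(c,circ(CT,r,z,np.deg2rad(th)))).mean(1)
        h=(v.min()+np.percentile(v,75))/2;b=np.where(v<h)[0];print(z,r,th[b[0]],th[b[-1]],(th[b[0]]+th[b[-1]])/2)
cv2.imwrite("pics/q7.png",np.hstack([cv2.imread("pics/q7t.png"),cv2.imread("pics/q7s.png")]))
```

```text
31.7417
top (np.float64(104.0), np.float64(1.32))
scene (np.float64(112.03370786516854), np.float64(1.26))
top (np.float64(10.2), np.float64(186.5), array([-151., -139.,  -72.,  192.])) [591.87483809  47.9947973 ]
scene (np.float64(20.44), np.float64(186.1), array([-138., -118., -106.,  191.])) [595.12947131  47.92574962]
84 70 180.25 193.75 187.0
84 72 180.0 193.5 186.75
84 74 180.0 193.0 186.5
84 76 179.75 192.25 186.0
82 96 182.75 190.75 186.75
82 98 183.5 190.25 186.875
82 100 184.0 189.0 186.5
82 102 184.0 188.25 186.125
82 110 184.0 188.0 186.0
82 112 184.0 188.5 186.25
82 114 183.5 189.5 186.5
82 116 180.5 191.0 185.75
82 118 180.0 190.75 185.375
```

View pics/q7.png

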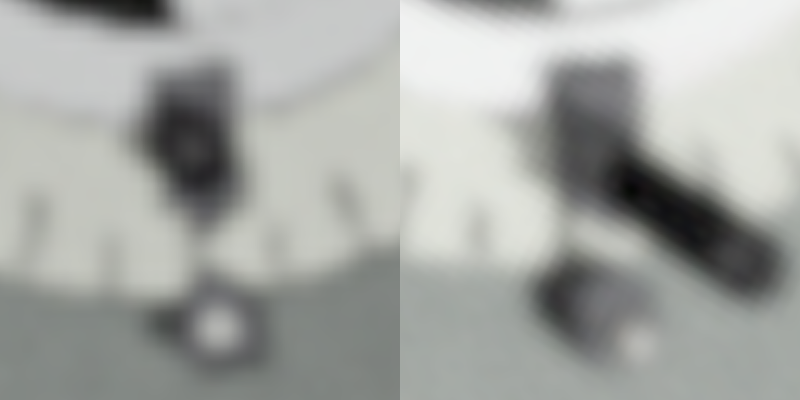

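View pics/t7.png

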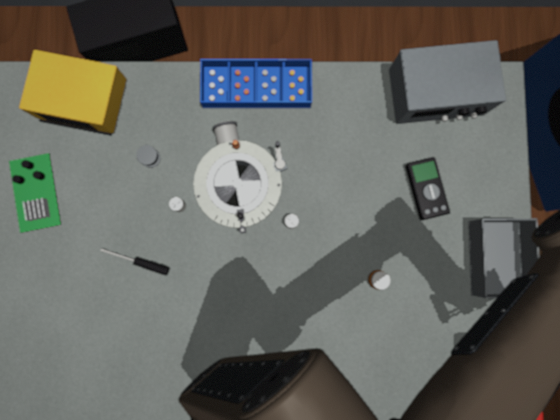

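The pointer is unchanged since before clamping and in line with the rider. The clamp lies alongside the drum, and the bystanders are where they started. Handing in.

```bash
python3 -c "
from plant import bot
print(bot.close_job())"
```

```text
the job is handed in; nothing more can be done
None
```

I set the ring's pointer in line with the index rider, pushed the clamp lever to its stop, and handed the job in at about 32 s on the robot clock. I used only the closed fingers and didn't touch the ring after clamping.

- **Ring:** I pushed it about 29° anticlockwise in three pushes, checking the cameras after each. In the last pictures the pointer/lever reads 186.5° from above and 186.1° from the scene camera. The index rider reads about 186.6° by its screw (top camera; 186.8° from the scene camera) and 186.0–186.5° by its nose. These agree to roughly 0.5°, about what the picture resolution allows. The reading was the same before and after clamping.
- **Clamp:** The force rose to about 11 N at the stop. Afterwards the clamp angle read 1.32 rad (top) and 1.26 rad (scene), against 1.3 for fully clamped.
- **Disagreements:** One picture, taken with the arm's shadow over the ring, read the lever at 187.1°. A clean picture taken afterwards went back to 186.5°. The two cameras also place the drum's centre about 3 mm apart in x, so I measured angles within each camera's own fit.
- **Bystanders:** By eye, all the loose things are where they started in the last picture, including the nozzle on the flange. The arm was clear of everything at hand-in.

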